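# Lay out an order kit for its contents photo

### The arm

A 6-joint arm with a two-finger parallel gripper is mounted at the origin on a cart in front of the work surface, level with it; the furniture and walls round the work are solid. World frame = base frame: x ahead of the robot, y to its left, z up, the work surface at z = 0. Lengths are in m, angles in rad, forces in N, time in s.
With the tool pointing down it reaches from about 0.375 to 0.9 m from the base axis. Payload 3.1 kg.
Tool frame: the origin (TCP) lies between the finger pads; the fingertips stand 11 mm ahead of it and the grasp point (between the pads) lies 8 mm behind it; z points along the fingers, y is the line along which they close (so a half turn about z gives the same grasp; the last joint's range is limited). The gripper opens to 87 mm and grips with 3 to 60 N. Pads are 19 mm wide; open, the fingers measure 117 mm over their backs; the gripper's body (75 mm by 190 mm) begins 51 mm behind the grasp point.
Start: joints at [1.006, 0.527, 1.433, -0, 1.181, -0.178], TCP at [0.235, 0.579, 0.234] pointing down, gripper open.
Joint ranges: [-3.08, 3.08], [-0.75, 2.2], [0.22, 2.44], [-1.43, 4.57], [0, 2.65], [-2.85, 2.85]. Speed limits (rad/s): [2.79, 2.79, 3.14, 3.14, 3.14, 3.14].

### API

Orientations are given as a unit quaternion [x, y, z, w].
In Python, from rig import get_obs, camera, hand_in gives the robot as it stands.
- The arm moves only by the shell command python3 -m pendant 'ROWS' [FORCE]. ROWS is JSON, a list that holds one entry, the list of rows, each a list of 7 numbers: the shift along the tool's x, y, z in m, then the turn, a rotation vector about the tool's x, y, z in degrees, then the opening, from 0 (shut) to 1 (fully open). In form: [[[x, y, z, ax, ay, az, fingers], ...]]. A call has exactly 5 rows; each row shifts and turns the commanded pose from where the row before left it, along the tool's axes as they then stand; what a row does not reach is not made up. A row lasts 1/8 s, in which the tool goes at most 62.5 mm and 10.7 degrees, less where a joint would pass 70% of its speed; a pose out of reach is approached as far as the arm can. A call with a gripper value outside its range is refused whole. The fingers move at their own pace and stop on an object; FORCE is the grip in N (left out, the last holds). Time passes only in rows, so rows that do not move let the fingers close, or fill a call up. It gives the time, the measured TCP pose, the force, the opening and the grip force at its end, in the units of the state.
- get_obs(): the state, without advancing time (a new reading comes with each control period).
- camera(name): name is "scene" or "top" or "wrist"; returns a dict with "img" (480x640x3 uint8, red, green, blue), "intrinsics" (3x3 intrinsics, pixels), "R" (3x3) and "t" (3): a world point X has camera coordinates R X + t; the wrist camera has in their place "T_tool_cam" (4x4, takes a point from camera to tool coordinates, whose origin is the TCP and whose axes are the flange's). Camera axes: x right, y down, z forward; pixel columns grow to the right and rows downward; lengths in m; the calibration is good to about 2 mm. A picture is of the moment at which its call begins: read the wrist's pose just before it. There is no depth.
- hand_in(): hands the job in; it is judged then, once.
The state is a dict: "time": time; "q": joint angles; "joint_velocities": joint speeds; "joint_torque": joint torques, N m; "position": TCP position; "tool_rot": TCP orientation; "ft_force": force on the tool from outside, world axes, zero at the start; "moment": the same for the moment, N m; "grip_width": finger opening in m; "grip_force": force on a finger pad.
Only numpy, scipy, OpenCV 4.12 (cv2) and the standard library are available. Lean on these libraries where they do the work, as an engineer would, in place of code of your own. Each camera call takes 0.05 s, during which the arm holds its last target. There are 200 camera calls.

### The job

Lay out the order kit on the plywood kit board for its contents photo: first clear the rubber stamp off the board and stand it upright in the larger compartment of the empty black tray, then lay the narrow carton flat on the middle of the board, lengthwise along the board, and only then the blue clip box flat on top of the carton's middle. Stand the glue stick upright on the board at the carton's end nearer the tray, and set the small label roll flat on the board at the carton's other end, both in line with the carton's length and about 30 mm clear of it. Leave the wider carton where it is; the stock along the table's back edge, some of it alike, is not part of this.

Things in the scene. Friction and masses are not known exactly. Their poses are not given: they have to be found in the camera images.
- kit_board: Flat plywood board lying fixed on the table, 180 (its x) x 290 (its y) x 6 mm thick, with thin dark corner angles and a small cross printed at its middle. Origin at the centre of its underside, z up; its top is 6 mm above the origin. Its long side runs roughly along world y; it lies left or right of the robot's centre line, the tray on the other.
- tray: Empty black open tray fixed on the table, 150 (x) x 220 (y) x 42 mm high, floor and walls 2 to 3 mm thick, one divider 35 mm high at y = -20 mm. Origin at the centre of its underside, z up. The larger compartment is on its +y side (y = -19 to 108 mm, x = -72 to 72 mm inside, centre y = 44 mm), the smaller on its -y side.
- stamp: Rubber stamp standing on the board near its middle at the start: black foot plate 70 (x) x 36 (y) x 12 mm and a brown turned wooden handle 74 mm high in all; the neck is 20 mm wide up to 42 mm, the round head 28 mm wide from 42 to 74 mm. Origin at the centre of the underside, z up. Grasp the head from above.
- narrow_carton: White narrow product carton 100 (x) x 50 (y) x 30 mm high, lying flat, the narrower of the two low white cartons in the middle part of the table. Origin at the centre of its underside, z up.
- clip_box: Small dark blue box of clips 40 (x) x 50 (y) x 18 mm high. Origin at the centre of its underside, z up.
- glue_stick: Glue stick standing upright, round, white with a red cap, 25 to 27 mm across, 98 mm high. Origin at the centre of its underside, z along it, up.
- roll_center (a point): Small roll of blank white labels lying with its round core hole upward, a solid disc 52 mm across and 25 mm high with a short loose label tail that is not solid (ignore it). This point is the centre of the disc's underside, on its axis; z up.
- wide_carton: Wider white carton 100 (x) x 80 (y) x 26 mm, behind the work: bystander, to be left alone. Origin at the centre of its underside.

How it is judged:
On the way, in this order (a step that is already met when the one before it is completed fails the run):
1. the stamp stands upright in the tray's larger compartment (x of stamp in the frame of tray between -0.055 and 0.055 m and y of stamp in the frame of tray between -0.002 and 0.092 m and z of stamp in the frame of tray below 0.012 m and angle between stamp's own z axis and vertical below 0.15 rad and linear speed of stamp below 0.02 m/s), for 0.2 s.
2. the narrow carton lies on the middle of the board, lengthwise (horizontal distance between narrow_carton and kit_board below 0.015 m and angle between the x axis of narrow_carton and the y axis of kit_board, either way round below 0.17 rad and angle between narrow_carton's own z axis and vertical below 0.1 rad and z of narrow_carton in the frame of kit_board between 0.003 and 0.012 m and linear speed of narrow_carton below 0.02 m/s), for 0.2 s.
3. the clip box lies on top of the carton (horizontal distance between clip_box and narrow_carton below 0.012 m and z of clip_box in the frame of narrow_carton between 0.026 and 0.035 m and angle between clip_box's own z axis and vertical below 0.1 rad and linear speed of clip_box below 0.02 m/s), for 0.2 s.
At the end, for the whole second after the job is handed in: Stamp upright in larger compartment; carton centre within 15 mm of board centre, length within 0.17 rad; clip box flat on it within 12 mm; glue stick upright (tray end) and roll flat (other end) on the board, gaps to carton 30 +- 15 mm, within 18 mm of its long midline; all at rest, released (all of step 1 and all of step 2 and all of step 3 and horizontal distance between glue_stick and narrow_carton between 0.0785 and 0.1085 m and y of glue_stick in the frame of narrow_carton between -0.018 and 0.018 m and z of glue_stick in the frame of kit_board between 0.003 and 0.012 m and angle between each of glue_stick, roll_center's own z axis and vertical below 0.1 rad and horizontal distance between roll_center and narrow_carton between 0.091 and 0.121 m and y of roll_center in the frame of narrow_carton between -0.018 and 0.018 m and z of roll_center in the frame of kit_board between 0.003 and 0.012 m and ((world y of tray below 0 m and y of glue_stick in the frame of kit_board below 0 m and y of roll_center in the frame of kit_board above 0 m) or (world y of tray above 0 m and y of glue_stick in the frame of kit_board above 0 m and y of roll_center in the frame of kit_board below 0 m)) and linear speed of glue_stick below 0.02 m/s); the robot touches nothing.
It fails at once if the wider carton is displaced by more than 25 mm (distance of wide_carton from where it was at the start of the episode above 0.025 m).
It also fails if it takes over 141 s, if anything falls off the work surface, if the arm or the gripper's body presses on something with over 40 N, if the wrist force passes 120 N, or if a joint passes its speed limit or range.

## Working session

There is one attempt and no reset: what is moved stays moved. The work goes in short steps, Python scripts to look and compute and a shell command to move; the robot and the scene stay as the last step left them, time stands still between calls to the robot, and variables do not carry over. Pictures are saved under pics/ and viewed, at most 14 in all, crops included, and the job is handed in when it is done.

```bash
mkdir -p pics; ls; python3 - <<'E'
from rig import get_obs,camera
import cv2,json,numpy as np
o=get_obs();print({k:np.round(v,3).tolist() for k,v in o.items()})
for n in("top","scene"):
    c=camera(n);cv2.imwrite(f"pics/{n}0.png",c["img"][:,:,::-1]);print(n,np.round(c["intrinsics"],1).tolist(),np.round(c["R"],3).tolist(),np.round(c["t"],3).tolist())
c=camera("wrist");print(c["T_tool_cam"])
E
```

```text
pics
{'time': 0.0, 'q': [1.007, 0.528, 1.434, -0.0, 1.181, -0.179], 'joint_velocities': [0.003, -0.001, 0.002, -0.0, 0.0, -0.001], 'joint_torque': [-0.001, -44.004, -17.659, 0.063, 0.058, -0.0], 'position': [0.235, 0.578, 0.233], 'tool_rot': [0.192, 0.981, -0.001, -0.0], 'ft_force': [0.473, -0.772, -0.281], 'moment': [-0.022, 0.008, -0.094], 'grip_force': 0.0, 'grip_width': 0.087}
top [[449.9, 0.0, 324.8], [0.0, 449.9, 237.7], [0.0, 0.0, 1.0]] [[-0.027, -1.0, -0.016], [-0.995, 0.028, -0.091], [0.092, 0.013, -0.996]] [0.039, 0.58, 0.928]
scene [[543.9, 0.0, 314.4], [0.0, 543.9, 247.0], [0.0, 0.0, 1.0]] [[0.558, -0.829, -0.022], [-0.571, -0.365, -0.736], [0.602, 0.423, -0.677]] [-0.305, 0.361, 0.943]
[[-7.17885328e-04 -9.66264280e-01 -2.57551597e-01  6.94365122e-02]
 [ 9.99999730e-01 -6.52798968e-04 -3.38218862e-04 -4.56886316e-04]
 [ 1.58679389e-04 -2.57551770e-01  9.66264488e-01 -1.52329578e-01]
 [ 0.00000000e+00  0.00000000e+00  0.00000000e+00  1.00000000e+00]]
```

View pics/top0.png

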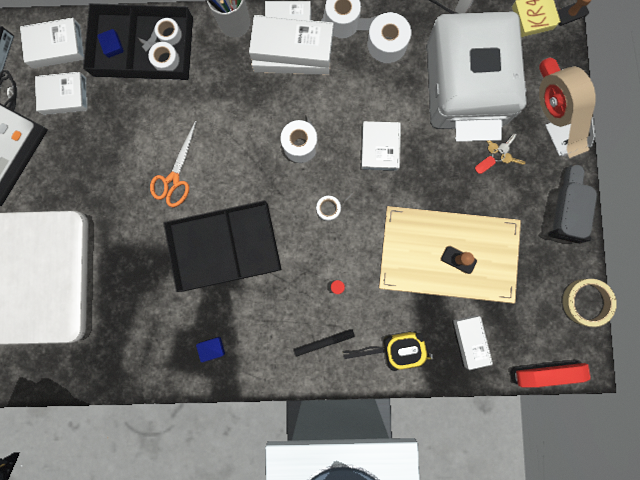

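View pics/scene0.png

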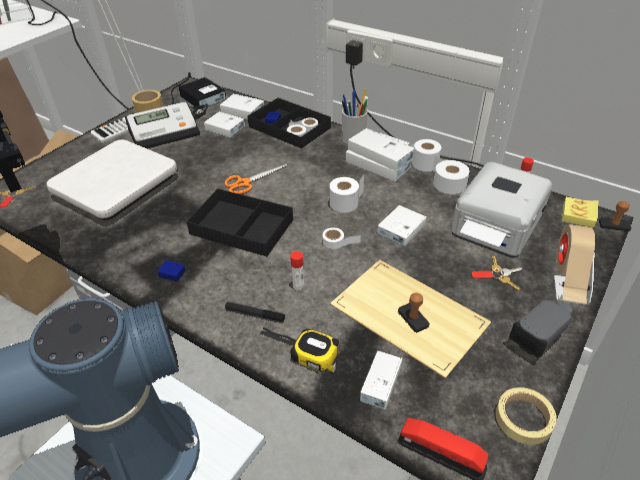

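Top view: board at (450,254) with the stamp (459,259), tray (222,246), narrow carton (473,343), clip box (210,349), glue cap (337,287), small roll (328,208), wide carton (381,145). Tray is on +y, board on -y. I'll segment these next.

```bash
cat > h.py <<'E'
from rig import get_obs,camera
import cv2,numpy as np
from scipy.spatial.transform import Rotation as Ro
def pose(c):
    "camera centre and cam->world rotation"
    if "R" in c: return -c["R"].T@c["t"], c["R"].T
    o=get_obs();T=np.eye(4);T[:3,:3]=Ro.from_quat(o["tool_rot"]).as_matrix();T[:3,3]=o["position"]
    M=T@c["T_tool_cam"];return M[:3,3],M[:3,:3]
def cast(c,uv,z):
    C,R=pose(c);uv=np.atleast_2d(uv).astype(float);K=c["intrinsics"]
    d=(R@np.linalg.inv(K)@np.c_[uv,np.ones(len(uv))].T).T
    return C+d*((z-C[2])/d[:,2])[:,None]
def proj(c,X):
    C,R=pose(c);p=(np.atleast_2d(X)-C)@R@c["intrinsics"].T;return p[:,:2]/p[:,2:]
def blob(c,roi,f):
    "largest contour in roi (u0,v0,u1,v1) of mask f(hsv)"
    u0,v0,u1,v1=roi;m=np.zeros(c["img"].shape[:2],np.uint8)
    hsv=cv2.cvtColor(c["img"],cv2.COLOR_RGB2HSV).astype(int)
    m[v0:v1,u0:u1]=(f(hsv)[v0:v1,u0:u1]*255)
    cs,_=cv2.findContours(m,cv2.RETR_EXTERNAL,cv2.CHAIN_APPROX_NONE)
    return max(cs,key=cv2.contourArea)[:,0,:]
def rect(P):
    "min-area rectangle of world points, mm: centre, sides, direction (deg) of longer side"
    (x,y),(a,b),t=cv2.minAreaRect((P[:,:2]*1000).astype(np.float32))
    if a<b:a,b,t=b,a,t+90
    return np.round([x,y,a,b,(t+90)%180-90],1)
E
cat > m.py <<'E'
from h import *
c=camera("top");print("cam",np.round(pose(c)[0],3))
white=lambda h:(h[...,2]>140)&(h[...,1]<60)
wtop=lambda h:(h[...,2]>205)&(h[...,1]<40)
blue=lambda h:(abs(h[...,0]-118)<15)&(h[...,1]>120)&(h[...,2]>50)
red=lambda h:((h[...,0]<8)|(h[...,0]>172))&(h[...,1]>150)&(h[...,2]>80)
yel=lambda h:(abs(h[...,0]-22)<10)&(h[...,2]>130)&(h[...,1]>40)
dark=lambda h:(h[...,2]<42)
for n,roi,f,z in[("board",(370,195,530,310),yel,.006),("ncart",(440,305,505,380),white,.03),("ncart_top",(440,305,505,380),wtop,.03),("wcart",(350,115,410,175),white,.026),
  ("clip",(185,325,235,370),blue,.018),("glue",(315,270,355,305),red,.098),("roll",(305,190,350,225),white,.025),("tray",(155,195,290,300),dark,.042)]:
    b=blob(c,roi,f);P=cast(c,b,z);print(n,rect(P),"px",cv2.minAreaRect(b)[0])
big=cv2.resize(c["img"],None,fx=4,fy=4,interpolation=2)
tiles=[cv2.resize(c["img"][v-h:v+h,u-w:u+w],(400,300)) for u,v,w,h in[(473,343,40,30),(222,246,68,51),(459,259,40,30),(328,208,40,30)]]
cv2.imwrite("pics/t1.png",np.vstack([np.hstack(tiles[:2]),np.hstack(tiles[2:])])[:,:,::-1])
E
python3 m.py
```

```text
cam [0.494 0.011 0.977]
board [ 541.  -244.4  291.1  180.9   82.3] px (450.66680908203125, 254.2986297607422)
ncart [ 355.9 -278.7  101.4   51.7   11.2] px (474.294189453125, 342.6764831542969)
ncart_top [ 356.  -278.6   99.3   49.5   11.2] px (474.2647705078125, 342.558837890625)
wcart [ 780.9 -103.4  101.7   81.6   -4.1] px (381.0472412109375, 144.27105712890625)
clip [353.6 271.   54.2  41.  -74.5] px (209.96331787109375, 349.2110595703125)
glue [478.    1.3  24.7  24.6 -46.7] px (337.0000305175781, 287.0000305175781)
roll [647.3  14.9  51.9  51.4  -1.6] px (328.0, 207.0)
tray [569.3 239.3 222.2 148.7 -79. ] px (221.59385681152344, 246.1317596435547)
```

View pics/t1.png

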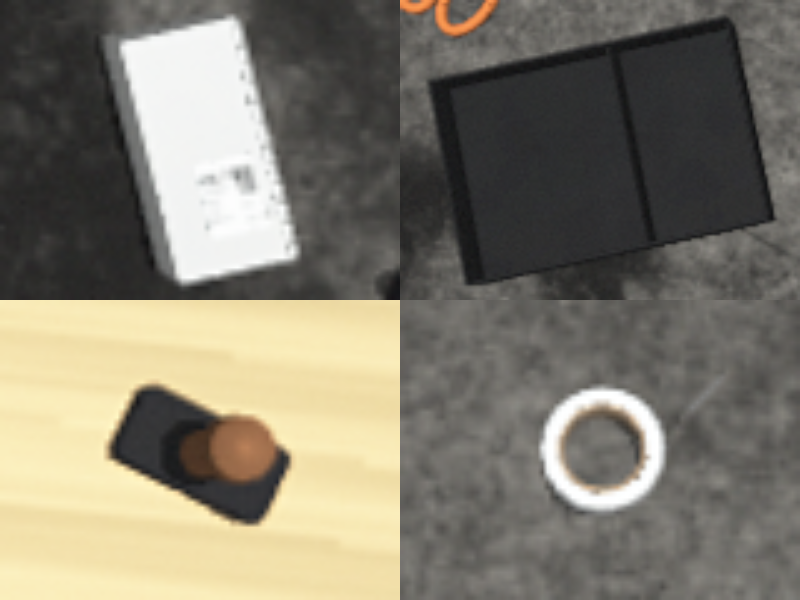

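Crops confirm the masks: measured sizes match those given within 2 mm (the clip box mask takes in 4 mm of its side face). The stamp's foot corners average to px (459.1,260.2) and its head is at (467.6,258.6).

```bash
cat > go.py <<'E'
# usage: go.py x y z [phi]  (mm, deg): needed turn about tool z, then shift in tool axes after that turn
import sys;from h import *
a=[float(v) for v in sys.argv[1:]];o=get_obs();p=o["position"]*1000 if hasattr(o["position"],'shape') else np.array(o["position"])*1000
R=Ro.from_quat(o["tool_rot"]).as_matrix();phi=np.degrees(np.arctan2(R[1,1],R[0,1]))
turn=0
if len(a)>3: turn=(phi-a[3]+180)%360-180
R2=R@Ro.from_euler('z',turn,degrees=True).as_matrix()
print("t %.1f at"%o["time"],np.round(p,1),"phi %.1f q6 %.0f tilt %.2f"%(phi,np.degrees(o["q"][5]),np.degrees(np.arccos(-R[2,2]))),"| turn %.1f  shift"%turn,np.round(R2.T@(np.array(a[:3])-p),1),"w %.1f f %.1f"%(o["grip_width"]*1e3,o["grip_force"]))
E
python3 - <<'E'
from h import *
c=camera("top");s=camera("scene")
F=cast(c,[[459.1,260.2]],.018)[0];H=cast(c,[[467.6,258.6]],.068)[0]
print(F,H,"scene px foot/head",proj(s,[F,[F[0],F[1],.066]]))
brown=lambda h:(h[...,0]<18)&(h[...,1]>100)&(h[...,2]<200)
b=blob(s,(395,285,435,335),brown);print("scene brown",b.min(0),b.max(0))
print("scene carton",proj(s,[[.356,-.279,.03],[.353,.273,.018],[.647,.015,.025],[.478,.001,.098]]))
E
python3 go.py 530 -258 180 67.8
```

```text
[ 0.52626683 -0.26005908  0.018     ] [ 0.5273133 -0.2631263  0.068    ] scene px foot/head [[412.12377079 314.80779712]
 [414.48488825 299.4220295 ]]
scene brown [409 293] [422 318]
scene carton [[381.00813712 373.55885578]
 [169.87434798 266.95269609]
 [332.30124944 233.58048497]
 [295.33895883 254.11863335]]
t 0.3 at [235.  578.9 233.2] phi 67.9 q6 -10 tilt 0.04 | turn 0.1  shift [-589.3 -663.4   53.6] w 86.8 f 0.0
```

```bash
for i in 1; do
python3 -m pendant '[[[-0.039,-0.045,0.0,0,0,0,1],[-0.039,-0.045,0.0,0,0,0,1],[-0.039,-0.045,0.0,0,0,0,1],[-0.039,-0.045,0.0,0,0,0,0.7],[-0.039,-0.045,0.0,0,0,0,0.7]]]' 20
python3 -m pendant '[[[-0.039,-0.045,0.0,0,0,0,0.7],[-0.039,-0.045,0.0,0,0,0,0.7],[-0.039,-0.045,0.0,0,0,0,0.7],[-0.039,-0.045,0.0,0,0,0,0.7],[-0.039,-0.045,0.0,0,0,0,0.7]]]'
python3 -m pendant '[[[-0.039,-0.044,0.013,0,0,0,0.7],[-0.039,-0.044,0.013,0,0,0,0.7],[-0.039,-0.044,0.013,0,0,0,0.7],[-0.039,-0.043,0.014,0,0,0,0.7],[-0.039,-0.043,0,0,0,0,0.7]]]'
python3 -m pendant '[[[0,0,0,0,0,0,0.7],[0,0,0,0,0,0,0.7],[0,0,0,0,0,0,0.7],[0,0,0,0,0,0,0.7],[0,0,0,0,0,0,0.7]]]'
done; python3 go.py 527 -261.5 56; python3 - <<'E'
from h import *
w=camera("wrist");print(pose(w)[0],proj(w,[[.527,-.2615,.08]]));cv2.imwrite("pics/w1.png",w["img"][:,:,::-1])
E
```

```text
time: 0.92
position: [0.3317, 0.2956, 0.2338]
tool_rot: [0.191, 0.982, 0.0, 0.001]
ft_force: [0.6, -0.1, 0.5]
grip_width: 0.0741
grip_force: 0.0
time: 1.55
position: [0.4278, 0.0134, 0.2339]
tool_rot: [0.192, 0.981, 0.0, 0.001]
ft_force: [0.8, 0.1, 0.8]
grip_width: 0.0612
grip_force: 0.0
time: 2.17
position: [0.5255, -0.2615, 0.1792]
tool_rot: [0.192, 0.981, 0.001, -0.001]
ft_force: [1.6, 0.5, -0.9]
grip_width: 0.0609
grip_force: 0.0
time: 2.8
position: [0.5258, -0.2592, 0.1808]
tool_rot: [0.191, 0.982, -0.0, 0.0]
ft_force: [0.5, -1.4, -0.5]
grip_width: 0.0609
grip_force: 0.0
t 2.8 at [ 525.8 -259.2  180.8] phi 68.0 q6 -105 tilt 0.01 | turn 0.0  shift [ -2.   -1.7 124.8] w 60.9 f 0.0
[ 0.46124912 -0.23368236  0.33309364] [[314.25875742 245.72024996]]
```

View pics/w1.png

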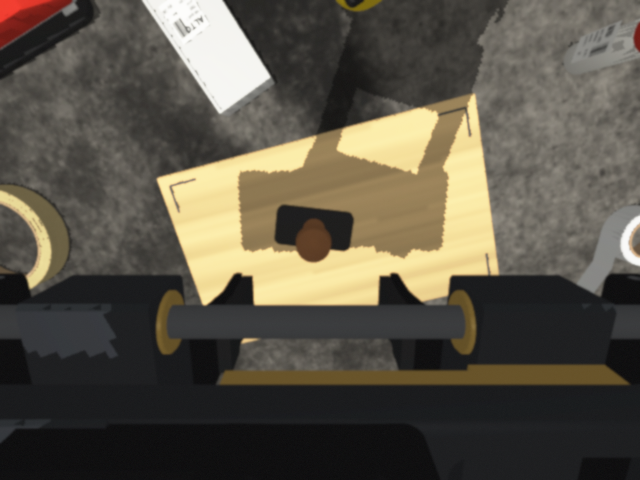

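Wrist view: the stamp head is at about (313,240) against the predicted (314,246), which agrees within 3 mm. I'll descend and grasp.

```bash

python3 -m pendant '[[[-0.002,-0.002,0.035,0,0,0,0.7],[0,0,0.035,0,0,0,0.7],[0,0,0.035,0,0,0,0.7],[0,0,0.020,0,0,0,0.7],[0,0,0,0,0,0,0.7]]]' 20
python3 -m pendant '[[[0,0,0,0,0,0,0.7],[0,0,0,0,0,0,0],[0,0,0,0,0,0,0],[0,0,0,0,0,0,0],[0,0,0,0,0,0,0]]]' 20
python3 -m pendant '[[[0,0,0,0,0,0,0],[0,0,0,0,0,0,0],[0,0,0,0,0,0,0],[0,0,0,0,0,0,0],[0,0,0,0,0,0,0]]]'
python3 -m pendant '[[[0,0,-0.02,0,0,0,0],[0,0,-0.03,0,0,0,0],[0,0,-0.045,0,0,0,0],[0,0,-0.045,0,0,0,0],[0,0,0,0,0,0,0]]]'
python3 -m pendant '[[[0,0,0,0,0,0,0],[0,0,0,0,0,0,0],[0,0,0,0,0,0,0],[0,0,0,0,0,0,0],[0,0,0,0,0,0,0]]]'
python3 go.py 561 282.5 196
```

```text
time: 3.48
position: [0.5259, -0.2617, 0.0541]
tool_rot: [0.192, 0.981, 0.001, -0.002]
ft_force: [0.2, 0.4, 0.6]
grip_width: 0.0613
grip_force: 0.0
time: 4.1
position: [0.5269, -0.2627, 0.0558]
tool_rot: [0.192, 0.981, -0.0, 0.0]
ft_force: [0.8, 0.8, 0.5]
grip_width: 0.029
grip_force: 0.0
time: 4.72
position: [0.5269, -0.2626, 0.0557]
tool_rot: [0.192, 0.981, -0.0, 0.0]
ft_force: [-0.8, -0.5, 1.7]
grip_width: 0.0252
grip_force: 20.0
time: 5.35
position: [0.5289, -0.264, 0.1992]
tool_rot: [0.192, 0.981, -0.002, 0.004]
ft_force: [0.2, 0.3, -0.8]
grip_width: 0.0247
grip_force: 20.0
time: 5.98
position: [0.5268, -0.2625, 0.1952]
tool_rot: [0.192, 0.981, 0.0, -0.0]
ft_force: [0.3, -0.5, -0.4]
grip_width: 0.0248
grip_force: 20.0
t 6.0 at [ 526.8 -262.5  195.2] phi 67.9 q6 -105 tilt 0.03 | turn 0.0  shift [173.4 517.8  -0.6] w 24.8 f 20.0
```

```bash

python3 -m pendant '[[[0.008,0.025,0,0,0,0,0],[0.015,0.045,0,0,0,0,0],[0.018,0.052,0,0,0,0,0],[0.018,0.052,0,0,0,0,0],[0.018,0.052,0,0,0,0,0]]]'
python3 -m pendant '[[[0.018,0.052,0,0,0,0,0],[0.018,0.052,0,0,0,0,0],[0.018,0.052,0,0,0,0,0],[0.018,0.052,0,0,0,0,0],[0.014,0.045,0,0,0,0,0]]]'
python3 -m pendant '[[[0.010,0.039,0,0,0,0,0],[0,0,0,0,0,0,0],[0,0,0,0,0,0,0],[0,0,0,0,0,0,0],[0,0,0,0,0,0,0]]]'
python3 go.py 561 282.5 55; python3 - <<'E'
from h import *
for n in("scene","wrist"):
    w=camera(n);cv2.imwrite(f"pics/{n}2.png",w["img"][:,:,::-1])
E
```

```text
time: 6.6
position: [0.5407, -0.0227, 0.1957]
tool_rot: [0.192, 0.981, 0.0, 0.0]
ft_force: [0.7, -0.3, -1.0]
grip_width: 0.0249
grip_force: 20.0
time: 7.22
position: [0.556, 0.2447, 0.1956]
tool_rot: [0.191, 0.982, 0.0, 0.0]
ft_force: [0.1, -0.4, -1.3]
grip_width: 0.025
grip_force: 20.0
time: 7.85
position: [0.5616, 0.2813, 0.1956]
tool_rot: [0.192, 0.981, -0.0, -0.0]
ft_force: [0.1, -0.1, -0.8]
grip_width: 0.0243
grip_force: 20.0
t 7.8 at [561.6 281.3 195.6] phi 67.8 q6 -51 tilt 0.02 | turn 0.0  shift [  1.    0.9 140.6] w 24.3 f 20.0
```

View pics/wrist2.png

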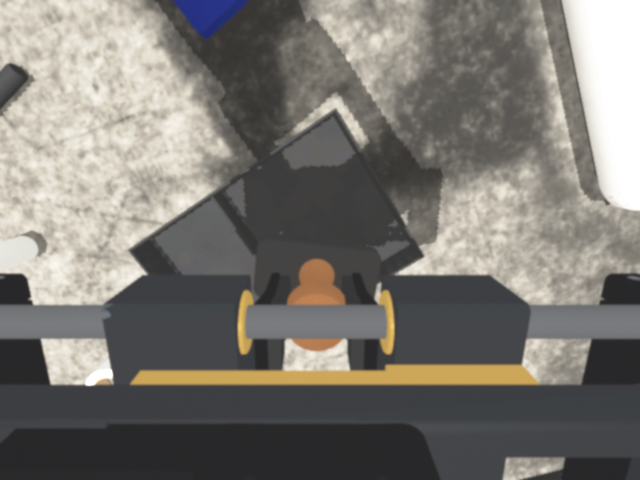

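Wrist view: the head is at (317,315) between the fingers and the foot spans about (255..380, 240..290). I'll check whether that fits an upright stamp.

```bash
python3 - <<'E'
from h import *
w=camera("wrist");T=np.linalg.inv(w["T_tool_cam"]);K=w["intrinsics"]
for n,ext,z in(("foot top",18,44),("foot bot",18,56),("head top",0,-18),("head bot",0,14)):
  for y in(-35,0,35):
    for x in (-ext,ext):
      p=T@[x/1e3,y/1e3,z/1e3,1];q=K@p[:3];print(n,x,y,np.round(q[:2]/q[2]))
E
```

```text
foot top -18 -35 [258. 298.]
foot top 18 -35 [255. 239.]
foot top -18 0 [317. 298.]
foot top 18 0 [317. 239.]
foot top -18 35 [375. 298.]
foot top 18 35 [378. 239.]
foot bot -18 -35 [261. 290.]
foot bot 18 -35 [258. 234.]
foot bot -18 0 [316. 290.]
foot bot 18 0 [316. 234.]
foot bot -18 35 [372. 290.]
foot bot 18 35 [375. 234.]
head top 0 -35 [232. 319.]
head top 0 -35 [232. 319.]
head top 0 0 [317. 319.]
head top 0 0 [317. 319.]
head top 0 35 [401. 319.]
head top 0 35 [401. 319.]
head bot 0 -35 [247. 289.]
head bot 0 -35 [247. 289.]
head bot 0 0 [317. 289.]
head bot 0 0 [317. 289.]
head bot 0 35 [387. 289.]
head bot 0 35 [387. 289.]
```

View pics/scene2.png

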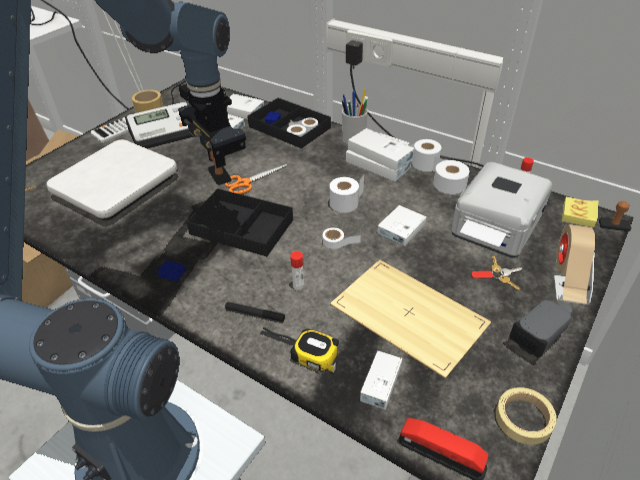

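The foot matches an upright stamp (predicted 255–378, 239–298). The scene view shows it held above the tray, and the board's cross is visible at (409,312). Lowering it now.

```bash

python3 -m pendant '[[[0.001,0.001,0.04,0,0,0,0],[0,0,0.04,0,0,0,0],[0,0,0.03,0,0,0,0],[0,0,0.016,0,0,0,0],[0,0,0.008,0,0,0,0]]]'
python3 -m pendant '[[[0,0,0.004,0,0,0,0],[0,0,0.004,0,0,0,0],[0,0,0,0,0,0,0],[0,0,0,0,0,0,0],[0,0,0,0,0,0,0]]]'
python3 go.py 561 282.5 53
python3 -m pendant '[[[0,0,0.0,0,0,0,0.2],[0,0,0,0,0,0,0.4],[0,0,0,0,0,0,0.6],[0,0,0,0,0,0,0.6],[0,0,0,0,0,0,0.6]]]'
python3 -m pendant '[[[0,0,-0.02,0,0,0,0.6],[0,0,-0.03,0,0,0,0.6],[0,0,-0.05,0,0,0,0.6],[0,0,-0.05,0,0,0,1],[0,0,0,0,0,0,1]]]'
python3 go.py 356 -279 150 101.2
```

```text
time: 8.62
position: [0.5611, 0.2836, 0.061]
tool_rot: [0.192, 0.981, -0.0, -0.0]
ft_force: [-0.0, -0.4, -1.1]
grip_width: 0.025
grip_force: 20.0
time: 9.25
position: [0.5612, 0.2838, 0.0539]
tool_rot: [0.192, 0.981, 0.0, 0.0]
ft_force: [-0.4, 0.1, -0.9]
grip_width: 0.0248
grip_force: 20.0
t 9.2 at [561.2 283.8  53.9] phi 67.9 q6 -51 tilt 0.04 | turn 0.0  shift [-0.3 -1.3  0.9] w 24.8 f 20.0
time: 9.88
position: [0.561, 0.2837, 0.0536]
tool_rot: [0.192, 0.981, -0.0, 0.0]
ft_force: [-0.1, -0.5, 1.0]
grip_width: 0.0504
grip_force: 0.0
time: 10.5
position: [0.5642, 0.2849, 0.2102]
tool_rot: [0.192, 0.981, 0.003, 0.006]
ft_force: [0.6, -0.6, -0.6]
grip_width: 0.0649
grip_force: 0.0
t 10.5 at [564.2 284.9 210.2] phi 67.9 q6 -51 tilt 0.72 | turn -33.3  shift [ 314.5 -512.8   55.6] w 64.9 f 0.0
```

```bash

python3 -m pendant '[[[0,0,0,0,0,-8,1],[0,0,0,0,0,-8,1],[0,0,0,0,0,-8,1],[0,0,0,0,0,-9,1],[0,0,0,0,0,0,1]]]'
python3 -m pendant '[[[0.031,-0.051,0,0,0,0,1],[0.031,-0.051,0,0,0,0,1],[0.031,-0.051,0,0,0,0,1],[0.031,-0.051,0,0,0,0,1],[0.031,-0.051,0,0,0,0,1]]]'
python3 -m pendant '[[[0.031,-0.051,0,0,0,0,1],[0.031,-0.051,0,0,0,0,1],[0.031,-0.051,0,0,0,0,1],[0.031,-0.051,0.02,0,0,0,1],[0.031,-0.051,0.03,0,0,0,1]]]'
python3 -m pendant '[[[0,0,0,0,0,0,1],[0,0,0,0,0,0,1],[0,0,0,0,0,0,1],[0,0,0,0,0,0,1],[0,0,0,0,0,0,1]]]'
python3 go.py 356 -279 16 101.2; python3 - <<'E'
from h import *
w=camera("wrist");print(np.round(proj(w,[[.356,-.279,.03]])))
a=np.radians(11.2);d=np.array([np.cos(a),np.sin(a)]);n=np.array([-d[1],d[0]])
pts=[[*(np.array([.356,-.279])+s*.05*d+t*.025*n),.03] for s,t in((1,1),(1,-1),(-1,-1),(-1,1))]
im=w["img"].copy();cv2.polylines(im,[proj(w,pts).astype(int)],True,(255,0,0),1)
c=camera("top");im2=c["img"][180:320,150:337].copy()
im=cv2.resize(im,(400,300));im2=cv2.resize(im2,(400,300))
cv2.imwrite("pics/w3.png",np.hstack([im,im2])[:,:,::-1])
E
```

```text
time: 11.12
position: [0.5604, 0.2836, 0.2033]
tool_rot: [-0.094, 0.996, -0.0, -0.001]
ft_force: [0.7, -0.0, 1.2]
grip_width: 0.0871
grip_force: 0.0
time: 11.75
position: [0.4561, 0.0025, 0.2037]
tool_rot: [-0.094, 0.996, -0.0, 0.0]
ft_force: [1.4, -0.8, 0.7]
grip_width: 0.087
grip_force: 0.0
time: 12.38
position: [0.3541, -0.2743, 0.156]
tool_rot: [-0.093, 0.996, -0.001, 0.001]
ft_force: [0.9, -0.2, 0.5]
grip_width: 0.0871
grip_force: 0.0
time: 13.0
position: [0.355, -0.271, 0.156]
tool_rot: [-0.096, 0.995, -0.0, 0.0]
ft_force: [0.2, -0.2, 0.6]
grip_width: 0.0873
grip_force: 0.0
t 13.0 at [ 355. -271.  156.] phi 101.0 q6 -153 tilt 0.05 | turn -0.2  shift [  0.6  -8.  140.1] w 87.3 f 0.0
[[307. 235.]]
```

View pics/w3.png

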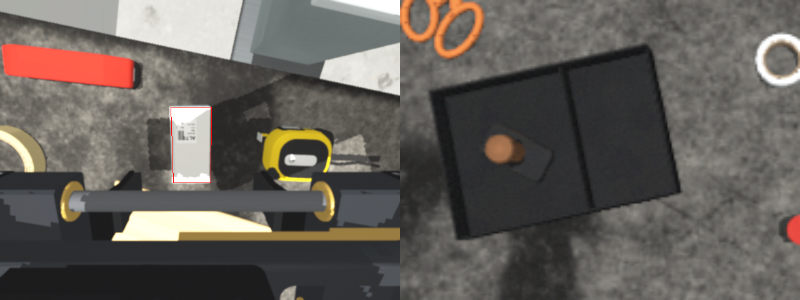

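The carton's predicted outline (red) matches the image, and the stamp stands upright in the tray's large compartment. I'll grasp the carton.

```bash

python3 -m pendant '[[[0.001,-0.004,0.03,0,0,0,1],[0,-0.004,0.04,0,0,0,1],[0,0,0.04,0,0,0,1],[0,0,0.02,0,0,0,1],[0,0,0.01,0,0,0,1]]]' 25
python3 -m pendant '[[[0,0,0,0,0,0,1],[0,0,0,0,0,0,0.3],[0,0,0,0,0,0,0.3],[0,0,0,0,0,0,0.3],[0,0,0,0,0,0,0.3]]]'
python3 -m pendant '[[[0,0,0,0,0,0,0.3],[0,0,0,0,0,0,0.3],[0,0,0,0,0,0,0.3],[0,0,0,0,0,0,0.3],[0,0,0,0,0,0,0.3]]]'
python3 go.py 356 -279 16
python3 -m pendant '[[[0,0,-0.02,0,0,0,0.3],[0,0,-0.04,0,0,0,0.3],[0,0,-0.04,0,0,0,0.3],[0,0,-0.02,0,0,0,0.3],[0,0,0,0,0,0,0.3]]]'
python3 go.py 541 -244.4 136 -7.7
```

```text
time: 13.72
position: [0.3548, -0.2794, 0.0145]
tool_rot: [-0.095, 0.995, 0.001, -0.0]
ft_force: [-0.2, -0.2, 0.2]
grip_width: 0.0871
grip_force: 0.0
time: 14.35
position: [0.3551, -0.2799, 0.016]
tool_rot: [-0.095, 0.995, -0.0, 0.0]
ft_force: [-0.4, -0.1, -0.2]
grip_width: 0.0548
grip_force: 0.0
time: 14.98
position: [0.355, -0.2798, 0.0158]
tool_rot: [-0.095, 0.995, -0.0, 0.0]
ft_force: [-0.0, 0.2, 5.0]
grip_width: 0.0498
grip_force: 25.0
t 15.0 at [ 355.  -279.8   15.8] phi 100.9 q6 -153 tilt 0.02 | turn 0.0  shift [-1.1  0.6 -0.2] w 49.8 f 25.0
time: 15.6
position: [0.3555, -0.2802, 0.1365]
tool_rot: [-0.095, 0.995, -0.001, 0.001]
ft_force: [1.1, -0.5, -1.7]
grip_width: 0.0497
grip_force: 25.0
t 15.6 at [ 355.5 -280.2  136.5] phi 100.9 q6 -153 tilt 0.17 | turn 108.6  shift [ 60.4 179.1   0.8] w 49.7 f 25.0
```

```bash

python3 -m pendant '[[[0,0,0,0,0,9,0.3],[0,0,0,0,0,10,0.3],[0,0,0,0,0,10,0.3],[0,0,0,0,0,10,0.3],[0,0,0,0,0,10,0.3]]]'
python3 -m pendant '[[[0,0,0,0,0,10,0.3],[0,0,0,0,0,10,0.3],[0,0,0,0,0,10,0.3],[0,0,0,0,0,10,0.3],[0,0,0,0,0,10,0.3]]]'
python3 -m pendant '[[[0,0,0,0,0,9,0.3],[0.01,0.030,0,0,0,0,0.3],[0.015,0.045,0,0,0,0,0.3],[0.015,0.045,0,0,0,0,0.3],[0.012,0.035,0,0,0,0,0.3]]]'
python3 -m pendant '[[[0.008,0.024,0,0,0,0,0.3],[0,0,0,0,0,0,0.3],[0,0,0,0,0,0,0.3],[0,0,0,0,0,0,0.3],[0,0,0,0,0,0,0.3]]]'
python3 go.py 541 -244.4 22 -7.7
```

```text
time: 16.23
position: [0.3542, -0.2788, 0.134]
tool_rot: [0.329, 0.944, 0.001, -0.001]
ft_force: [-0.6, 0.7, -1.4]
grip_width: 0.0499
grip_force: 25.0
time: 16.85
position: [0.3542, -0.2788, 0.1339]
tool_rot: [0.697, 0.717, 0.0, -0.002]
ft_force: [-0.5, -0.7, -1.3]
grip_width: 0.0501
grip_force: 25.0
time: 17.48
position: [0.5162, -0.2463, 0.1334]
tool_rot: [0.749, 0.662, -0.0, -0.001]
ft_force: [-0.9, -0.8, -2.2]
grip_width: 0.0498
grip_force: 25.0
time: 18.1
position: [0.5392, -0.2426, 0.1356]
tool_rot: [0.75, 0.662, -0.0, -0.0]
ft_force: [0.3, 0.1, -1.1]
grip_width: 0.0498
grip_force: 25.0
t 18.1 at [ 539.2 -242.6  135.6] phi -7.2 q6 -28 tilt 0.04 | turn 0.5  shift [ -1.6   2.1 113.6] w 49.8 f 25.0
```

```bash

python3 -m pendant '[[[-0.002,0.002,0.03,0,0,0,0.3],[0,0,0.04,0,0,0,0.3],[0,0,0.025,0,0,0,0.3],[0,0,0.01,0,0,0,0.3],[0,0,0.004,0,0,0,0.3]]]'
python3 -m pendant '[[[0,0,0.003,0,0,0,0.3],[0,0,0,0,0,0,0.3],[0,0,0,0,0,0,0.3],[0,0,0,0,0,0,0.3],[0,0,0,0,0,0,0.3]]]'
python3 go.py 541 -244.4 22
python3 -m pendant '[[[0,0,0.001,0,0,0,0.3],[0,0,0,0,0,0,0.65],[0,0,0,0,0,0,0.75],[0,0,0,0,0,0,0.85],[0,0,0,0,0,0,0.85]]]'
python3 -m pendant '[[[0,0,0,0,0,0,0.85],[0,0,-0.03,0,0,0,0.85],[0,0,-0.05,0,0,0,0.85],[0,0,-0.05,0,0,0,0.85],[0,0,-0.04,0,0,0,0.85]]]'
python3 go.py 353 273 180 15.5
```

```text
time: 18.73
position: [0.5418, -0.2449, 0.0266]
tool_rot: [0.75, 0.662, 0.0, 0.0]
ft_force: [0.4, 0.5, -1.0]
grip_width: 0.0502
grip_force: 25.0
time: 19.35
position: [0.5419, -0.2446, 0.0238]
tool_rot: [0.75, 0.662, 0.0, 0.0]
ft_force: [-0.4, -0.3, -1.2]
grip_width: 0.0499
grip_force: 25.0
t 19.4 at [ 541.9 -244.6   23.8] phi -7.1 q6 -28 tilt 0.02 | turn 0.0  shift [ 0.1 -0.9  1.8] w 49.9 f 25.0
time: 19.98
position: [0.5418, -0.2446, 0.0227]
tool_rot: [0.75, 0.662, 0.0, 0.0]
ft_force: [0.0, 0.4, 0.5]
grip_width: 0.0721
grip_force: 0.0
time: 20.6
position: [0.542, -0.2447, 0.1948]
tool_rot: [0.75, 0.662, 0.0, 0.001]
ft_force: [-0.8, 0.4, -0.6]
grip_width: 0.0737
grip_force: 0.0
t 20.6 at [ 542.  -244.7  194.8] phi -7.1 q6 -28 tilt 0.10 | turn -22.6  shift [549.4 -43.8  14. ] w 73.7 f 0.0
```

```bash

python3 -m pendant '[[[0,0,0,0,0,-8,0.85],[0,0,0,0,0,-8,0.85],[0,0,0,0,0,-7,0.85],[0.04,-0.003,0,0,0,0,0.85],[0.055,-0.004,0,0,0,0,0.85]]]' 15
python3 -m pendant '[[[0.055,-0.005,0,0,0,0,0.85],[0.055,-0.005,0,0,0,0,0.85],[0.055,-0.004,0,0,0,0,0.85],[0.055,-0.004,0,0,0,0,0.85],[0.055,-0.004,0,0,0,0,0.85]]]'
python3 -m pendant '[[[0.055,-0.004,0,0,0,0,0.85],[0.055,-0.005,0,0,0,0,0.85],[0.045,-0.004,0.02,0,0,0,0.85],[0.025,-0.002,0.03,0,0,0,0.85],[0,0,0,0,0,0,0.85]]]'
python3 -m pendant '[[[0,0,0,0,0,0,0.85],[0,0,0,0,0,0,0.85],[0,0,0,0,0,0,0.85],[0,0,0,0,0,0,0.85],[0,0,0,0,0,0,0.85]]]'
python3 go.py 353 273 13 15.5; python3 - <<'E'
from h import *
w=camera("wrist")
a=np.radians(-74.5);d=np.array([np.cos(a),np.sin(a)]);n=np.array([-d[1],d[0]])
pts=[[*(np.array([.353,.273])+s*.025*d+t*.02*n),.018] for s,t in((1,1),(1,-1),(-1,-1),(-1,1))]
im=w["img"].copy();cv2.polylines(im,[proj(w,pts).astype(int)],True,(255,0,0),1)
c=camera("top");im2=c["img"][180:320,370:557].copy()
white=lambda h:(h[...,2]>205)&(h[...,1]<30)
b=blob(c,(400,210,500,300),white);print("carton",rect(cast(c,b,.036)))
cv2.imwrite("pics/w4.png",np.hstack([cv2.resize(im,(400,300)),cv2.resize(im2,(400,300))])[:,:,::-1])
E
```

```text
time: 21.22
position: [0.5092, -0.1553, 0.1926]
tool_rot: [0.603, 0.797, 0.0, 0.001]
ft_force: [0.5, 0.3, -0.2]
grip_width: 0.0739
grip_force: 0.0
time: 21.85
position: [0.4119, 0.1048, 0.1929]
tool_rot: [0.603, 0.798, 0.0, 0.0]
ft_force: [0.7, -0.1, 0.6]
grip_width: 0.0741
grip_force: 0.0
time: 22.48
position: [0.3466, 0.2729, 0.1413]
tool_rot: [0.601, 0.799, -0.002, -0.001]
ft_force: [0.2, -0.1, 0.1]
grip_width: 0.0744
grip_force: 0.0
time: 23.1
position: [0.349, 0.2722, 0.1428]
tool_rot: [0.603, 0.798, 0.0, 0.0]
ft_force: [-1.3, 0.3, -1.5]
grip_width: 0.0743
grip_force: 0.0
t 23.1 at [349.  272.2 142.8] phi 15.9 q6 8 tilt 0.02 | turn 0.4  shift [ -0.3   4.  129.8] w 74.3 f 0.0
carton [ 542.6 -243.2   99.7   49.6   83.1]
```

View pics/w4.png

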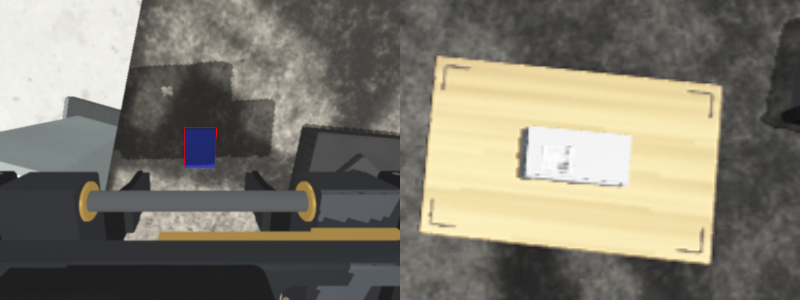

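The clip box outline matches. The carton measures (542.6,-243.2) at 83.1°, 2 mm from the board's middle. Now I'll grasp the clip box.

```bash

python3 -m pendant '[[[0,0.004,0.035,0,0,0,0.85],[0,0,0.04,0,0,0,0.85],[0,0,0.03,0,0,0,0.85],[0,0,0.015,0,0,0,0.85],[0,0,0.008,0,0,0,0.85]]]' 15
python3 -m pendant '[[[0,0,0.001,0,0,0,0.85],[0,0,0,0,0,0,0.2],[0,0,0,0,0,0,0.2],[0,0,0,0,0,0,0.2],[0,0,0,0,0,0,0.2]]]'
python3 -m pendant '[[[0,0,0,0,0,0,0.2],[0,0,0,0,0,0,0.2],[0,0,0,0,0,0,0.2],[0,0,0,0,0,0,0.2],[0,0,0,0,0,0,0.2]]]'
python3 go.py 353 273 13
python3 -m pendant '[[[0,0,-0.02,0,0,0,0.2],[0,0,-0.04,0,0,0,0.2],[0,0,-0.05,0,0,0,0.2],[0,0,-0.05,0,0,0,0.2],[0,0,-0.02,0,0,0,0.2]]]'
python3 go.py 542.6 -243.2 193 -7
```

```text
time: 23.82
position: [0.3524, 0.2734, 0.0137]
tool_rot: [0.603, 0.798, -0.001, -0.0]
ft_force: [-0.4, 0.1, -0.6]
grip_width: 0.0739
grip_force: 0.0
time: 24.45
position: [0.3528, 0.2735, 0.0139]
tool_rot: [0.603, 0.798, 0.0, 0.0]
ft_force: [-0.1, 0.1, 0.9]
grip_width: 0.0421
grip_force: 0.3
time: 25.08
position: [0.3527, 0.2735, 0.0139]
tool_rot: [0.603, 0.798, 0.0, 0.0]
ft_force: [0.1, 0.9, 5.3]
grip_width: 0.0399
grip_force: 15.0
t 25.1 at [352.7 273.5  13.9] phi 15.9 q6 7 tilt 0.02 | turn 0.0  shift [-0.6  0.1  0.9] w 39.9 f 15.0
time: 25.7
position: [0.3536, 0.2739, 0.1961]
tool_rot: [0.603, 0.798, 0.002, 0.001]
ft_force: [0.2, 0.3, -0.3]
grip_width: 0.0398
grip_force: 15.0
t 25.7 at [353.6 273.9 196.1] phi 15.9 q6 7 tilt 0.26 | turn 22.9  shift [-490.2  250.6    3. ] w 39.8 f 15.0
```

```bash

python3 -m pendant '[[[0,0,0,0,0,8,0.2],[0,0,0,0,0,8,0.2],[0,0,0,0,0,7,0.2],[-0.03,0.015,0,0,0,0,0.2],[-0.045,0.023,0,0,0,0,0.2]]]'
python3 -m pendant '[[[-0.05,0.026,0,0,0,0,0.2],[-0.05,0.026,0,0,0,0,0.2],[-0.05,0.026,0,0,0,0,0.2],[-0.05,0.026,0,0,0,0,0.2],[-0.05,0.026,0,0,0,0,0.2]]]'
python3 -m pendant '[[[-0.05,0.026,0,0,0,0,0.2],[-0.05,0.026,0,0,0,0,0.2],[-0.04,0.019,0.03,0,0,0,0.2],[-0.025,0.012,0.04,0,0,0,0.2],[0,0,0,0,0,0,0.2]]]'
python3 -m pendant '[[[0,0,0,0,0,0,0.2],[0,0,0,0,0,0,0.2],[0,0,0,0,0,0,0.2],[0,0,0,0,0,0,0.2],[0,0,0,0,0,0,0.2]]]'
python3 go.py 542.6 -243.2 51 -7
```

```text
time: 26.32
position: [0.3808, 0.1942, 0.1933]
tool_rot: [0.748, 0.663, -0.0, -0.0]
ft_force: [0.9, 0.4, -0.7]
grip_width: 0.04
grip_force: 15.0
time: 26.95
position: [0.4792, -0.0715, 0.1932]
tool_rot: [0.75, 0.662, -0.0, -0.0]
ft_force: [1.3, 1.2, -0.8]
grip_width: 0.0401
grip_force: 15.0
time: 27.58
position: [0.5392, -0.2444, 0.1197]
tool_rot: [0.75, 0.661, -0.001, -0.004]
ft_force: [-0.9, 0.5, 0.5]
grip_width: 0.0403
grip_force: 15.0
time: 28.2
position: [0.5413, -0.2436, 0.1241]
tool_rot: [0.749, 0.662, 0.0, 0.0]
ft_force: [0.9, 0.5, -0.6]
grip_width: 0.04
grip_force: 15.0
t 28.2 at [ 541.3 -243.6  124.1] phi -7.1 q6 -28 tilt 0.04 | turn -0.1  shift [ 0.6  1.2 73.1] w 40.0 f 15.0
```

```bash

python3 -m pendant '[[[0.001,0.001,0.03,0,0,0,0.2],[0,0,0.025,0,0,0,0.2],[0,0,0.01,0,0,0,0.2],[0,0,0.005,0,0,0,0.2],[0,0,0.003,0,0,0,0.2]]]'
python3 -m pendant '[[[0,0,0,0,0,0,0.2],[0,0,0,0,0,0,0.2],[0,0,0,0,0,0,0.2],[0,0,0.0005,0,0,0,0.2],[0,0,0,0,0,0,0.2]]]'
python3 -m pendant '[[[0,0,0,0,0,0,0.5],[0,0,0,0,0,0,0.6],[0,0,0,0,0,0,0.7],[0,0,0,0,0,0,0.7],[0,0,0,0,0,0,0.7]]]'
python3 -m pendant '[[[0,0,-0.02,0,0,0,0.7],[0,0,-0.03,0,0,0,0.7],[0,0,-0.05,0,0,0,0.7],[0,0,-0.05,0,0,0,0.7],[0,0,0,0,0,0,0.7]]]'
python3 go.py 478 1.3 200 -7.7
```

```text
time: 28.82
position: [0.5427, -0.2433, 0.051]
tool_rot: [0.75, 0.662, 0.0, 0.001]
ft_force: [0.2, 0.7, -0.3]
grip_width: 0.0397
grip_force: 15.0
time: 29.45
position: [0.5422, -0.2429, 0.0501]
tool_rot: [0.75, 0.662, -0.0, -0.0]
ft_force: [0.1, 0.2, -0.6]
grip_width: 0.04
grip_force: 15.0
time: 30.08
position: [0.5422, -0.2429, 0.0501]
tool_rot: [0.75, 0.662, -0.0, 0.0]
ft_force: [-0.3, -0.4, -0.3]
grip_width: 0.0603
grip_force: 0.0
time: 30.7
position: [0.5448, -0.2446, 0.2048]
tool_rot: [0.75, 0.662, 0.001, 0.005]
ft_force: [0.3, -0.1, 1.0]
grip_width: 0.0605
grip_force: 0.0
t 30.7 at [ 544.8 -244.6  204.8] phi -7.1 q6 -28 tilt 0.59 | turn 0.6  shift [234.7 -99.2   2.8] w 60.5 f 0.0
```

```bash

python3 -m pendant '[[[0.04,-0.016,0,0,0,0,0.7],[0.05,-0.020,0,0,0,0,0.7],[0.054,-0.022,0,0,0,0,0.7],[0.05,-0.020,0,0,0,0,0.7],[0.04,-0.016,0,0,0,0,0.7]]]' 15
python3 -m pendant '[[[0,0,0,0,0,0,0.7],[0,0,0,0,0,0,0.7],[0,0,0,0,0,0,0.7],[0,0,0,0,0,0,0.7],[0,0,0,0,0,0,0.7]]]'
python3 go.py 478 1.3 52; python3 - <<'E'
from h import *
w=camera("wrist");im=w["img"].copy()
for z in(.098,0):
  p=proj(w,[[.478,.0013,z]])[0];print(p);cv2.circle(im,tuple(int(v) for v in p),4,(0,255,0),1)
c=camera("top")
cv2.imwrite("pics/w5.png",np.hstack([cv2.resize(im,(400,300)),cv2.resize(c["img"][180:320,370:557],(400,300))])[:,:,::-1])
blue=lambda h:(abs(h[...,0]-118)<15)&(h[...,1]>120)&(h[...,2]>50)
print("clip",rect(cast(c,blob(c,(400,200,500,300),blue),.054)))
E
```

```text
time: 31.32
position: [0.476, 0.003, 0.1991]
tool_rot: [0.749, 0.662, -0.001, -0.001]
ft_force: [-0.8, -0.2, 0.0]
grip_width: 0.0608
grip_force: 0.0
time: 31.95
position: [0.4781, 0.0002, 0.2]
tool_rot: [0.75, 0.661, -0.0, 0.0]
ft_force: [-0.6, 0.1, -0.1]
grip_width: 0.0607
grip_force: 0.0
t 31.9 at [4.781e+02 2.000e-01 2.000e+02] phi -7.2 q6 -6 tilt 0.00 | turn 0.0  shift [  1.1  -0.2 148. ] w 60.7 f 0.0
[314.59780958 241.63231252]
[314.80089307 216.23227319]
clip [ 541.6 -241.9   51.1   38.6   82.6]
```

View pics/w5.png

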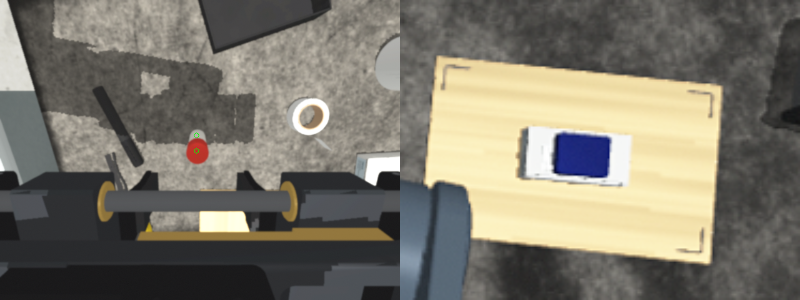

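The clip box lies centred on the carton to within 2 mm, and the glue cap is where predicted. I'll grasp the glue stick and lift it.

```bash

python3 -m pendant '[[[0.001,0,0.035,0,0,0,0.7],[0,0,0.04,0,0,0,0.7],[0,0,0.04,0,0,0,0.7],[0,0,0.025,0,0,0,0.7],[0,0,0.008,0,0,0,0.7]]]' 15
python3 -m pendant '[[[0,0,0,0,0,0,0.7],[0,0,0,0,0,0,0.1],[0,0,0,0,0,0,0.1],[0,0,0,0,0,0,0.1],[0,0,0,0,0,0,0.1]]]'
python3 -m pendant '[[[0,0,0,0,0,0,0.1],[0,0,0,0,0,0,0.1],[0,0,0,0,0,0,0.1],[0,0,0,0,0,0,0.1],[0,0,0,0,0,0,0.1]]]'
python3 go.py 478 1.3 52
python3 -m pendant '[[[0,0,-0.02,0,0,0,0.1],[0,0,-0.03,0,0,0,0.1],[0,0,-0.04,0,0,0,0.1],[0,0,-0.03,0,0,0,0.1],[0,0,0,0,0,0,0.1]]]'
python3 - <<'E'
import numpy as np
a=np.radians(83);d=np.array([np.cos(a),np.sin(a)]);c=np.array([542.2,-243])
print("glue",c+93.5*d,"roll",c-106*d)
E
python3 go.py 553.6 -150.2 172
```

```text
time: 32.67
position: [0.4773, 0.002, 0.0508]
tool_rot: [0.75, 0.662, -0.001, -0.001]
ft_force: [0.4, -0.1, -0.8]
grip_width: 0.0608
grip_force: 0.0
time: 33.3
position: [0.4782, 0.0019, 0.0525]
tool_rot: [0.75, 0.662, 0.0, 0.0]
ft_force: [-0.4, 0.4, -0.7]
grip_width: 0.0287
grip_force: 0.0
time: 33.92
position: [0.4782, 0.0018, 0.0523]
tool_rot: [0.75, 0.662, 0.0, 0.0]
ft_force: [0.1, -0.3, 5.2]
grip_width: 0.0263
grip_force: 15.0
t 33.9 at [478.2   1.8  52.3] phi -7.1 q6 -6 tilt 0.03 | turn 0.0  shift [-0.6 -0.2  0.3] w 26.3 f 15.0
time: 34.55
position: [0.4793, 0.0016, 0.1737]
tool_rot: [0.75, 0.662, 0.001, 0.002]
ft_force: [-0.1, -0.8, 0.9]
grip_width: 0.0262
grip_force: 15.0
glue [ 553.59478361 -150.19693482] roll [ 529.2818496  -348.20989207]
t 34.5 at [479.3   1.6 173.7] phi -7.1 q6 -6 tilt 0.27 | turn 0.0  shift [-141.5   92.5    2.3] w 26.2 f 15.0
```

```bash

python3 -m pendant '[[[-0.02,0.013,0,0,0,0,0.1],[-0.035,0.023,0,0,0,0,0.1],[-0.035,0.023,0,0,0,0,0.1],[-0.03,0.020,0,0,0,0,0.1],[-0.021,0.014,0,0,0,0,0.1]]]'
python3 -m pendant '[[[0,0,0,0,0,0,0.1],[0,0,0,0,0,0,0.1],[0,0,0,0,0,0,0.1],[0,0,0,0,0,0,0.1],[0,0,0,0,0,0,0.1]]]'
python3 go.py 553.6 -150.2 59; python3 - <<'E'
from h import *
c=camera("scene");cv2.imwrite("pics/s6.png",cv2.resize(c["img"][180:380,280:500],(660,600))[:,:,::-1])
E
```

```text
time: 35.17
position: [0.5526, -0.1508, 0.17]
tool_rot: [0.75, 0.662, -0.001, -0.001]
ft_force: [-0.6, 0.9, -1.2]
grip_width: 0.0266
grip_force: 15.0
time: 35.8
position: [0.5528, -0.149, 0.1723]
tool_rot: [0.749, 0.662, 0.0, 0.0]
ft_force: [0.2, -0.5, -0.9]
grip_width: 0.0262
grip_force: 15.0
t 35.8 at [ 552.8 -149.   172.3] phi -7.1 q6 -19 tilt 0.01 | turn 0.0  shift [ -1.1   0.9 113.3] w 26.2 f 15.0
```

View pics/s6.png

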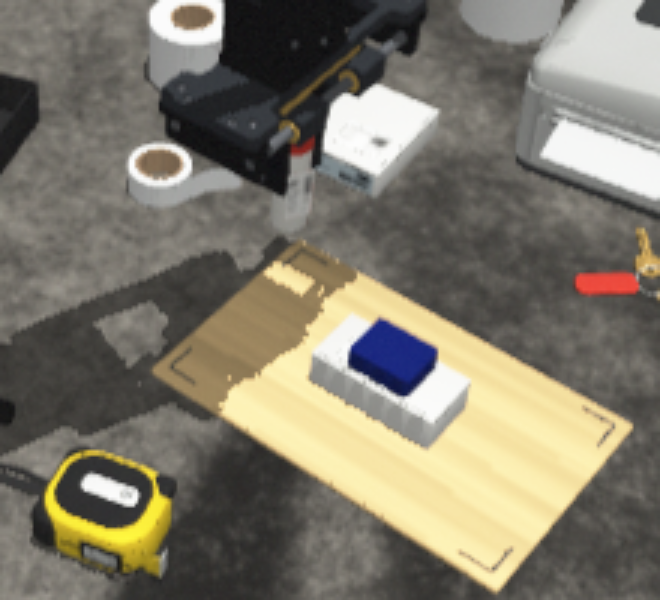

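The glue stick hangs upright over the board's tray end, and the clip box is in place on the carton. Lowering the stick.

```bash

python3 -m pendant '[[[-0.001,0.001,0.03,0,0,0,0.1],[0,0,0.04,0,0,0,0.1],[0,0,0.026,0,0,0,0.1],[0,0,0.01,0,0,0,0.1],[0,0,0.005,0,0,0,0.1]]]'
python3 -m pendant '[[[0,0,0.002,0,0,0,0.1],[0,0,0,0,0,0,0.1],[0,0,0,0,0,0,0.1],[0,0,0.0005,0,0,0,0.1],[0,0,0,0,0,0,0.1]]]'
python3 go.py 553.6 -150.2 58.3
python3 -m pendant '[[[0,0,0,0,0,0,0.35],[0,0,0,0,0,0,0.5],[0,0,0,0,0,0,0.65],[0,0,0,0,0,0,0.7],[0,0,0,0,0,0,0.7]]]'
python3 -m pendant '[[[0,0,-0.02,0,0,0,0.7],[0,0,-0.03,0,0,0,0.7],[0,0,-0.04,0,0,0,0.7],[0,0,-0.04,0,0,0,0.85],[0,0,0,0,0,0,0.85]]]'
python3 go.py 647.3 14.9 150
```

```text
time: 36.48
position: [0.554, -0.1507, 0.0611]
tool_rot: [0.75, 0.662, 0.0, 0.0]
ft_force: [0.1, -0.5, 0.4]
grip_width: 0.0265
grip_force: 15.0
time: 37.1
position: [0.5538, -0.1507, 0.0588]
tool_rot: [0.75, 0.662, 0.0, 0.0]
ft_force: [-0.1, -0.3, -0.3]
grip_width: 0.0265
grip_force: 15.0
t 37.1 at [ 553.8 -150.7   58.8] phi -7.1 q6 -19 tilt 0.01 | turn 0.0  shift [ 0.5 -0.2  0.5] w 26.5 f 15.0
time: 37.72
position: [0.5537, -0.1506, 0.0586]
tool_rot: [0.75, 0.662, -0.0, -0.0]
ft_force: [-0.4, -0.4, -0.5]
grip_width: 0.0588
grip_force: 0.0
time: 38.35
position: [0.5559, -0.1516, 0.192]
tool_rot: [0.75, 0.662, 0.002, 0.004]
ft_force: [0.3, 0.0, -0.7]
grip_width: 0.0714
grip_force: 0.0
t 38.4 at [ 555.9 -151.6  192. ] phi -7.1 q6 -19 tilt 0.45 | turn 0.0  shift [176.6  69.9  42.1] w 71.4 f 0.0
```

```bash

python3 -m pendant '[[[0,0,0,0,0,10,0.9],[0,0,0,0,0,10,0.9],[0,0,0,0,0,10,0.9],[0,0,0,0,0,10,0.9],[0,0,0,0,0,10,0.9]]]'
python3 -m pendant '[[[0.042,-0.022,0,0,0,0,0.9],[0.042,-0.022,0,0,0,0,0.9],[0.042,-0.022,0.02,0,0,0,0.9],[0.042,-0.022,0.02,0,0,0,0.9],[0,0,0,0,0,0,0.9]]]'
python3 -m pendant '[[[0,0,0,0,0,0,0.9],[0,0,0,0,0,0,0.9],[0,0,0,0,0,0,0.9],[0,0,0,0,0,0,0.9],[0,0,0,0,0,0,0.9]]]'
python3 go.py 647.3 14.9 16; python3 - <<'E'
from h import *
w=camera("wrist");im=w["img"].copy()
t=np.linspace(0,6.28,40);p=proj(w,np.c_[.6473+.026*np.cos(t),.0149+.026*np.sin(t),0*t+.025]).astype(int)
cv2.polylines(im,[p],True,(255,0,0),1)
c=camera("top")
red=lambda h:((h[...,0]<8)|(h[...,0]>172))&(h[...,1]>150)&(h[...,2]>80)
print("glue",rect(cast(c,blob(c,(385,200,440,290),red),.104)))
cv2.imwrite("pics/w7.png",np.hstack([cv2.resize(im,(400,300)),cv2.resize(c["img"][180:320,370:557],(400,300))])[:,:,::-1])
E
```

```text
time: 38.98
position: [0.5528, -0.1502, 0.1871]
tool_rot: [0.96, 0.28, -0.001, -0.001]
ft_force: [0.8, -0.3, -0.3]
grip_width: 0.0786
grip_force: 0.0
time: 39.6
position: [0.6458, 0.0179, 0.145]
tool_rot: [0.958, 0.285, -0.002, -0.001]
ft_force: [-0.7, 0.0, -0.4]
grip_width: 0.0782
grip_force: 0.0
time: 40.22
position: [0.647, 0.014, 0.1489]
tool_rot: [0.959, 0.283, 0.0, 0.0]
ft_force: [0.4, 0.4, -0.7]
grip_width: 0.0781
grip_force: 0.0
t 40.2 at [647.   14.  148.9] phi -57.1 q6 49 tilt 0.03 | turn 0.0  shift [  0.7  -0.6 132.9] w 78.1 f 0.0
glue [ 553.2 -150.2   27.2   23.3   88.4]
```

View pics/w7.png

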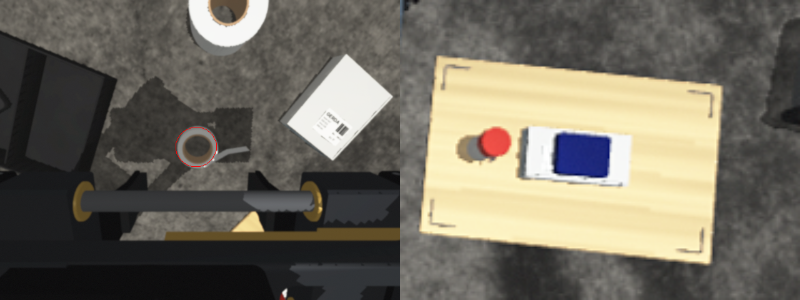

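The glue stick stands upright at (553,-150), and the roll's outline matches. I'll grasp the roll.

```bash

python3 -m pendant '[[[0.001,-0.001,0.035,0,0,0,0.9],[0,0,0.04,0,0,0,0.9],[0,0,0.035,0,0,0,0.9],[0,0,0.015,0,0,0,0.9],[0,0,0.008,0,0,0,0.9]]]' 15
python3 -m pendant '[[[0,0,0,0,0,0,0.9],[0,0,0,0,0,0,0.4],[0,0,0,0,0,0,0.4],[0,0,0,0,0,0,0.4],[0,0,0,0,0,0,0.4]]]'
python3 -m pendant '[[[0,0,0,0,0,0,0.4],[0,0,0,0,0,0,0.4],[0,0,0,0,0,0,0.4],[0,0,0,0,0,0,0.4],[0,0,0,0,0,0,0.4]]]'
python3 go.py 647.3 14.9 16
python3 -m pendant '[[[0,0,-0.02,0,0,0,0.4],[0,0,-0.04,0,0,0,0.4],[0,0,-0.05,0,0,0,0.4],[0,0,-0.05,0,0,0,0.4],[0,0,-0.02,0,0,0,0.4]]]'
python3 go.py 529.3 -348.2 196 -7
```

```text
time: 40.95
position: [0.6475, 0.0159, 0.0152]
tool_rot: [0.959, 0.283, -0.0, -0.0]
ft_force: [-0.1, 0.0, 0.2]
grip_width: 0.0781
grip_force: 0.0
time: 41.58
position: [0.6478, 0.0157, 0.0162]
tool_rot: [0.959, 0.283, 0.001, 0.0]
ft_force: [-0.5, -0.6, 2.5]
grip_width: 0.0516
grip_force: 15.0
time: 42.2
position: [0.6478, 0.0157, 0.0162]
tool_rot: [0.959, 0.283, 0.001, 0.0]
ft_force: [0.2, -0.6, 4.8]
grip_width: 0.0519
grip_force: 15.0
t 42.2 at [647.8  15.7  16.2] phi -57.1 q6 49 tilt 0.07 | turn 0.0  shift [-0.8  0.4  0.2] w 51.9 f 15.0
time: 42.82
position: [0.6484, 0.016, 0.1998]
tool_rot: [0.959, 0.283, 0.002, 0.001]
ft_force: [0.3, 0.2, -1.5]
grip_width: 0.0517
grip_force: 15.0
t 42.8 at [648.4  16.  199.8] phi -57.1 q6 49 tilt 0.31 | turn -50.1  shift [-376.   -73.9    3.3] w 51.7 f 15.0
```

```bash

python3 -m pendant '[[[0,0,0,0,0,-10,0.4],[0,0,0,0,0,-10,0.4],[0,0,0,0,0,-10,0.4],[0,0,0,0,0,-10,0.4],[0,0,0,0,0,-10,0.4]]]'
python3 -m pendant '[[[-0.03,-0.006,0,0,0,0,0.4],[-0.045,-0.009,0,0,0,0,0.4],[-0.055,-0.011,0,0,0,0,0.4],[-0.055,-0.011,0,0,0,0,0.4],[-0.055,-0.011,0,0,0,0,0.4]]]'
python3 -m pendant '[[[-0.055,-0.011,0,0,0,0,0.4],[-0.05,-0.009,0,0,0,0,0.4],[-0.031,-0.006,0,0,0,0,0.4],[0,0,0,0,0,0,0.4],[0,0,0,0,0,0,0.4]]]'
python3 -m pendant '[[[0,0,0.03,0,0,0,0.4],[0,0,0.04,0,0,0,0.4],[0,0,0.03,0,0,0,0.4],[0,0,0,0,0,0,0.4],[0,0,0,0,0,0,0.4]]]'
python3 -m pendant '[[[0,0,0,0,0,0,0.4],[0,0,0,0,0,0,0.4],[0,0,0,0,0,0,0.4],[0,0,0,0,0,0,0.4],[0,0,0,0,0,0,0.4]]]'
python3 go.py 529.3 -348.2 22.2 -7
```

```text
time: 43.45
position: [0.6463, 0.0163, 0.1956]
tool_rot: [0.748, 0.664, -0.0, -0.001]
ft_force: [0.1, 0.4, -2.2]
grip_width: 0.0515
grip_force: 15.0
time: 44.08
position: [0.5688, -0.2172, 0.1958]
tool_rot: [0.749, 0.662, 0.0, -0.001]
ft_force: [0.9, -0.0, -1.4]
grip_width: 0.0518
grip_force: 15.0
time: 44.7
position: [0.5269, -0.347, 0.1955]
tool_rot: [0.75, 0.662, 0.0, -0.001]
ft_force: [0.3, -0.1, -2.7]
grip_width: 0.0515
grip_force: 15.0
time: 45.32
position: [0.5284, -0.3477, 0.0967]
tool_rot: [0.749, 0.662, 0.0, 0.001]
ft_force: [0.5, -1.6, -2.0]
grip_width: 0.0517
grip_force: 15.0
time: 45.95
position: [0.5273, -0.3482, 0.0956]
tool_rot: [0.75, 0.662, 0.0, -0.0]
ft_force: [0.7, -1.0, -2.4]
grip_width: 0.0519
grip_force: 15.0
t 46.0 at [ 527.3 -348.2   95.6] phi -7.1 q6 -36 tilt 0.00 | turn -0.1  shift [ 0.2  2.  73.4] w 51.9 f 15.0
```

```bash

python3 -m pendant '[[[0,0.002,0.03,0,0,0,0.4],[0,0,0.025,0,0,0,0.4],[0,0,0.01,0,0,0,0.4],[0,0,0.005,0,0,0,0.4],[0,0,0.003,0,0,0,0.4]]]'
python3 -m pendant '[[[0,0,0,0,0,0,0.4],[0,0,0,0,0,0,0.4],[0,0,0,0,0,0,0.4],[0,0,0,0,0,0,0.4],[0,0,0,0,0,0,0.4]]]'
python3 go.py 529.3 -348.2 22.2
python3 -m pendant '[[[0,0,0,0,0,0,0.65],[0,0,0,0,0,0,0.75],[0,0,0,0,0,0,0.85],[0,0,0,0,0,0,0.9],[0,0,0,0,0,0,0.9]]]'
python3 -m pendant '[[[0,0,-0.02,0,0,0,0.9],[0,0,-0.03,0,0,0,0.9],[0,0,-0.05,0,0,0,0.9],[0,0,-0.05,0,0,0,0.9],[0,0,-0.05,0,0,0,0.9]]]'
python3 -m pendant '[[[-0.05,0,0,0,0,0,0.9],[-0.05,0,0,0,0,0,0.9],[-0.05,0,0,0,0,0,0.9],[0,0,0,0,0,0,0.9],[0,0,0,0,0,0,0.9]]]'
python3 -m pendant '[[[0,0,0,0,0,0,0.9],[0,0,0,0,0,0,0.9],[0,0,0,0,0,0,0.9],[0,0,0,0,0,0,0.9],[0,0,0,0,0,0,0.9]]]'
python3 - <<'E'
from h import *
c=camera("top");s=camera("scene")
white=lambda h:(h[...,2]>190)&(h[...,1]<35)
red=lambda h:((h[...,0]<8)|(h[...,0]>172))&(h[...,1]>150)&(h[...,2]>80)
blue=lambda h:(abs(h[...,0]-118)<15)&(h[...,1]>120)&(h[...,2]>50)
m=proj(c,[[.5293,-.3482,.031]])[0].astype(int);g=proj(c,[[.5422,-.243,.036]])[0].astype(int);print(m,g)
print("roll",rect(cast(c,blob(c,(m[0]-16,m[1]-18,m[0]+20,m[1]+18),white),.031)))
print("glue",rect(cast(c,blob(c,(385,200,440,290),red),.104)))
print("clip",rect(cast(c,blob(c,(400,200,500,300),blue),.054)))
a=cv2.resize(c["img"][150:330,150:550],(800,360));b=cv2.resize(s["img"][180:380,160:500],(408,240))
cv2.imwrite("pics/fin.png",np.vstack([a,np.hstack([b,np.zeros((240,392,3),np.uint8)])])[:,:,::-1])
E
```

```text
time: 46.58
position: [0.5298, -0.3488, 0.0231]
tool_rot: [0.75, 0.662, 0.0, 0.001]
ft_force: [0.4, -0.9, -2.0]
grip_width: 0.0518
grip_force: 15.0
time: 47.2
position: [0.5294, -0.3484, 0.0227]
tool_rot: [0.75, 0.662, -0.0, 0.0]
ft_force: [0.3, -0.2, -1.3]
grip_width: 0.0517
grip_force: 15.0
t 47.2 at [ 529.4 -348.4   22.7] phi -7.1 q6 -36 tilt 0.01 | turn 0.0  shift [ 0.2 -0.1  0.5] w 51.7 f 15.0
time: 47.82
position: [0.5294, -0.3484, 0.0226]
tool_rot: [0.75, 0.662, -0.0, 0.0]
ft_force: [0.2, 0.0, -0.9]
grip_width: 0.0772
grip_force: 0.0
time: 48.45
position: [0.5293, -0.3483, 0.2258]
tool_rot: [0.75, 0.662, 0.0, 0.001]
ft_force: [0.3, -0.3, 0.1]
grip_width: 0.0782
grip_force: 0.0
time: 49.08
position: [0.5105, -0.4966, 0.2233]
tool_rot: [0.75, 0.662, 0.0, -0.0]
ft_force: [0.2, -1.3, 0.1]
grip_width: 0.0784
grip_force: 0.0
time: 49.7
position: [0.5109, -0.4971, 0.2226]
tool_rot: [0.749, 0.662, -0.0, -0.0]
ft_force: [-0.5, -0.2, -0.4]
grip_width: 0.0786
grip_force: 0.0
[503 257] [452 252]
roll [ 533.7 -347.1   51.6   42.4  -52.9]
glue [ 553.2 -150.2   27.2   23.3   88.4]
clip [ 541.7 -241.9   51.1   38.7   83.2]
```

View pics/fin.png

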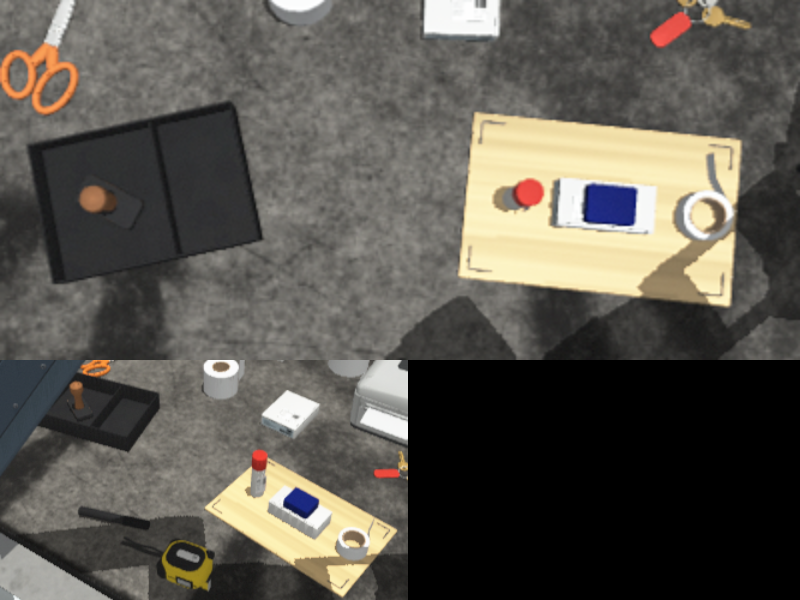

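Everything is in place: the stamp stands in the tray, the clip box is on the carton, the glue stick is upright, and the roll is at px (503,257) as predicted. The roll's mask centre reads 4 mm off because part of it is in shadow. The arm is clear, so I'm handing in.

```bash
python3 -c "
from rig import hand_in
print(hand_in())"
```

```text
the job is handed in; nothing more can be done
None
```

I laid out the kit in the order asked and handed it in at about 50 s; the final pictures show every item in place, but the hand-in returned no verdict, so whether it passed is not confirmed.

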